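# Twist the deodoriser cartridge into the boot dryer

### The job

Take the deodoriser cartridge by its bar grip, stand it in the open port of the boot dryer with its two lugs down through the notches, and twist it clockwise until it is hand-tight on the rubber seal, then let go. How worn the seal is, and so how far it must turn, is not known beforehand: with a light hand feel where it begins to bite and be drawn down, then turn it about 12 degrees more and no further, since forcing or pushing hard crushes the seal. Leave the other things on the shelf where they are.

Things in the scene. Friction and masses are not known exactly. Their poses are not given: they have to be found in the camera images.
- cartridge: Deodoriser cartridge, about 330 g, standing on the shelf. Origin: centre of its underside, z up. Barrel 52 mm in diameter (ribbed cedar, lowest 5 mm chamfered to 42), 32 mm tall; on it a grey plastic flange, 92 mm in diameter, underside 32 and top 38 mm above the origin; on that a bar grip. A half turn about z changes nothing.
- bar (a point): Middle of the top of the cartridge's ribbed grey bar grip, 72 mm above its underside. The bar is 64 mm long along the cartridge's x, 14 mm thick along its y and rises 34 mm from the flange.
- lug (a point): Tip of one of the cartridge's two round lugs, 6 mm in diameter. They stick out of the barrel along the cartridge's +x and -x, in line with the bar, to 34.5 mm from the axis, centres 14.5 mm above the underside (17.5 below the flange's underside). The flange hides them from above.
- dryer: Boot dryer, heavy white plastic box that does not move: 170 mm (its x) by 340 (its y), deck 111 mm above the shelf. Origin: centre of its underside, z up; its front (timer knob, air slots) faces its -x. On the deck, 80 mm either side of the middle: at +y a fitted grey shoe nozzle (172 mm above the shelf, foot 92 mm in diameter), at -y the open port.
- port (a point): Centre of the open port at the top of its grey bayonet collar, 116 mm above the shelf; axes as the dryer's. Bore 56 mm (2 mm of play each side of the barrel), collar 92 mm outside, hole 54 mm deep. When lugs lie on top of the collar the flange's underside is 20.5 mm above this point; with the lugs down in the notches it can sink onto the seal.
- notch (a point): Middle of one of the two notches of the collar, level with its top, 32 mm from the port's centre along the dryer's +x; the other lies along -x. Each is 13 mm wide and reaches 36.5 mm from the axis. The lugs go down through them when the bar grip lies along the dryer's x.
- ramp_end (a point): Above one ramp's end stop, 86 degrees clockwise (from above) of the notch; lugs turn only that way under the 4 mm lip. From 14 to 84 degrees the ramps draw the cartridge down: its flange's underside can be at most 10.5 mm above the collar at 14, 3 mm at 84. Where they bite, a light push from above fades. A hand that does not follow down, or leans sideways, loads them. They hold when let go.
- seal_seat (a point): Collar under the springy black rubber seal ring (37 to 44 mm from the port's axis), which stands 6 (worn) to 10 mm (new) above the collar, different each time. The flange squeezes it: from the first bite about 1.3 N per degree. Hand-tight is 12 to 22 N, left with over 26 N it is crushed. Torque is a poor guide: 0.02 N m per N while turning, much less, even reversed, once stopped.
- wedge: Bystander: black rubber door wedge, 120 x 40 x 30 mm, lying on the shelf; origin centre of its underside.
- polish_tin: Bystander: flat round shoe polish tin, 77 mm diameter, 27 mm tall; origin centre of its underside.
- shoe_tree1: Bystander: red cedar shoe tree with a brass hook, 250 mm long (its x), 72 mm wide, 82 mm tall at the hook; origin near its middle, on the shelf.
- shoe_tree2: Bystander: the other shoe tree of the pair, the same.
- scraper: Bystander: galvanised boot scraper plate lying flat, 120 x 200 mm with four upright ribs, 17 mm tall; origin centre of its underside.
- brush: Bystander: wooden shoe brush, 170 mm long (its x), 50 mm wide, 42 mm tall; origin centre of its underside.
There are look-alikes about, which are no part of the job. Of the things shaped like the cartridge, the grey one is meant.

How it is judged:
On the way, in this order (a step that is already met when the one before it is completed fails the run):
1. the cartridge stands in the open port with its lugs down through the notches, not yet turned tight (horizontal distance between cartridge and port below 0.004 m and angle between cartridge's own z axis and vertical below 0.07 rad and z of cartridge in the frame of port below -0.0205 m), for 0.05 s.
2. it has been twisted clockwise until the ramps hold it tight against the seal (horizontal distance between cartridge and port below 0.004 m and angle between cartridge's own z axis and vertical below 0.07 rad and angle between the x axis of cartridge and the x axis of dryer, either way round above 0.35 rad and contact force between cartridge and dryer above 9 N), for 0.2 s.
At the end, for the whole second after the job is handed in: The cartridge sits in the open port, centred within 4 mm, level within 4 degrees, its lugs below the collar and turned more than 20 degrees, its ramps pulling it down onto the seal with 9 to 26 N by themselves (tight, seal not crushed); it is at rest and let go (all of step 2 and z of cartridge in the frame of port below -0.022 m and contact force between cartridge and dryer below 26 N and linear speed of cartridge below 0.01 m/s); the robot touches nothing.
It fails at once if the cartridge is pressed, jammed or wrenched against the dryer with more than 40 N (contact force between cartridge and dryer above 40 N).
It fails at once if one of the other things on the shelf is moved by more than 30 mm (distance of any of wedge, polish_tin, shoe_tree1, shoe_tree2, scraper, brush from where it was at the start of the episode above 0.03 m).
It also fails if it takes over 58 s, if anything falls off the work surface, if the arm or the gripper's body presses on something with over 40 N, if the wrist force passes 120 N, or if a joint passes its speed limit or range.

### The arm

A 6-joint arm with a two-finger parallel gripper is mounted at the origin on the work surface. World frame = base frame: x ahead of the robot, y to its left, z up, the work surface at z = 0. Lengths are in m, angles in rad, forces in N, time in s.
With the tool pointing down it reaches from about 0.3 to 0.875 m from the base axis. Payload 6.4 kg.
Tool frame: the origin (TCP) lies midway between the tips of the shut fingers; the grasp point (between the pads) lies 19 mm behind it; z points along the fingers, y is the line along which they close (so a half turn about z gives the same grasp; the last joint's range is limited). The gripper opens to 85 mm and grips with 20 to 120 N. Pads are 22 mm wide; open, the fingers measure 114 mm over their backs; the gripper's body (76 mm by 85 mm) begins 54 mm behind the grasp point. The pads swing forward as they close: fully open they stand 13 mm farther back than shut.
Start: joints at [0.998, 0.181, 1.607, -0, 1.354, -0.206], TCP at [0.206, 0.537, 0.231] pointing down, gripper open.
Joint ranges: [-2.99, 2.99], [-0.89, 2.07], [0.3, 2.58], [-1.14, 4.28], [0, 2.63], [-3.12, 3.12]. Speed limits (rad/s): [2.57, 2.57, 3.01, 3.14, 3.14, 3.14].

### API

Orientations are given as a unit quaternion [w, x, y, z].
In Python, from bench import ctrl gives the robot as it stands. The module is installed in compiled form; this text tells all that it offers.
- The arm moves only by the tool move_arm, never from a script. Its argument "plan" is one flat list of numbers, 6 for each row, row after row: the shift along the world's x, y, z in units of 50 mm (1.0 is 50 mm), then the turn, a rotation vector about the world's x, y, z in rad. A call has 1 to 10 rows; each row is the pose to reach, as a shift and turn from the pose commanded when the call began; what a row does not reach only later rows make up. A row lasts 1/8 s, in which the tool goes at most 62.5 mm and 10.7 degrees, less where a joint would pass 70% of its speed; a pose out of reach is approached as far as the arm can. A call with a gripper value outside its range is refused whole. "grip" is the finger opening in mm, from 0 to 85.4, set as the call begins (left out, the last holds). The fingers move at their own pace and stop on an object; the grip force is fixed at half the most. Time passes only in rows, so rows that repeat a pose let the fingers close. It gives the time, the measured TCP pose, the force, the opening and the grip force at its end, in the units of the state.
- ctrl.get_obs(): the state, without advancing time (a new reading comes with each control period).
- ctrl.camera(name): name is "scene" or "top" or "wrist"; returns a dict with "pixels" (384x512x3 uint8, red, green, blue), "fx", "fy", "cx", "cy" (pixels), "origin" and "attitude" of the camera in the world. Camera axes: x right, y down, z forward; pixel columns grow to the right and rows downward; lengths in m; the calibration is good to about 2 mm. The wrist camera is an equidistant fisheye: a pixel r from the principal point sees the ray r / f radians off the axis. A picture is of the moment at which its call begins. There is no depth.
- ctrl.hand_in(): hands the job in; it is judged then, once.
The state is a dict: "time_s": time; "q": joint angles; "dq": joint speeds; "joint_efforts": joint torques, N m; "eef_pos": TCP position; "eef_rot": TCP orientation; "wrist_force": force on the tool from outside, world axes, zero at the start; "torque": the same for the moment, N m; "opening": opening from 0.0 (shut) to 1.0 (fully open); "grasp_force": force on a finger pad.
Only numpy, scipy, OpenCV 4.12 (cv2) and the standard library are available. Lean on these libraries where they do the work, as an engineer would, in place of code of your own. Each camera call takes 0.05 s, during which the arm holds its last target. There are 200 camera calls.

## Working session

There is one attempt and no reset: what is moved stays moved. The work goes in short steps, Python scripts to look and compute and a tool call to move; the robot and the scene stay as the last step left them, time stands still between calls to the robot, and variables do not carry over. Pictures are saved under pics/ and viewed, at most 10 in all, crops included, and the job is handed in when it is done.

Besides the shell and the picture viewer there is one more tool, called after "Emit:" by a JSON object that holds its "method" and its "body". move_arm: Moves the arm, as the interface text tells. Its arguments: {"type":"object","properties":{"plan":{"type":"array"},"grip":{"type":"number"}},"required":["plan"]}

```bash
mkdir -p pics
cat > h.py <<'E'
import numpy as np, cv2, json
from bench import ctrl
from scipy.spatial.transform import Rotation as R
def Rm(a):
    a=np.array(a,float)
    return a if a.shape==(3,3) else R.from_quat([a[1],a[2],a[3],a[0]]).as_matrix()
def snap(name,f):
    c=ctrl.camera(name); cv2.imwrite(f'pics/{f}.png',c['pixels'][:,:,::-1])
    m={k:(np.array(v).tolist()) for k,v in c.items() if k!='pixels'}; m['name']=name
    json.dump(m,open(f'pics/{f}.json','w')); return c
def ray(f,u,v):
    m=json.load(open(f'pics/{f}.json'))
    a=(u-m['cx'])/m['fx'];b=(v-m['cy'])/m['fy']
    if m['name']=='wrist':
        t=np.hypot(a,b); s=np.sin(t)/t if t>1e-9 else 1; d=np.array([a*s,b*s,np.cos(t)])
    else: d=np.array([a,b,1.])
    d=Rm(m['attitude'])@d; return np.array(m['origin']),d/np.linalg.norm(d)
def atz(f,u,v,z):
    o,d=ray(f,u,v); return o+d*(z-o[2])/d[2]
def tri(*obs):
    A=np.zeros((3,3));b=np.zeros(3)
    for o in obs:
        p,d=ray(*o);P=np.eye(3)-np.outer(d,d);A+=P;b+=P@p
    x=np.linalg.solve(A,b); return x,[np.linalg.norm((np.eye(3)-np.outer(ray(*o)[1],ray(*o)[1]))@(x-ray(*o)[0])) for o in obs]
E
python3 - <<'E'
from h import *
a=snap('scene','s0');b=snap('top','t0');snap('wrist','w0')
print(a['origin'],b['origin'],a['fx'],b['fx'])
im=np.vstack([cv2.imread('pics/s0.png'),cv2.imread('pics/t0.png')])
cv2.imwrite('pics/st.png',cv2.resize(im,None,fx=.78,fy=.78))
cv2.imwrite('pics/t0b.png',cv2.resize(cv2.imread('pics/t0.png'),None,fx=1.5,fy=1.5))
cv2.imwrite('pics/s0b.png',cv2.resize(cv2.imread('pics/s0.png'),None,fx=1.5,fy=1.5))
o=ctrl.get_obs();print({k:np.round(v,3) for k,v in o.items()})
E
```

```text
[ 0.99008421 -0.68998361  1.22190857] [ 0.31599536 -0.03135252  1.31867528] 459.62237973753486 356.6015345528264
{'time_s': np.float64(0.15), 'q': array([ 0.998,  0.181,  1.608, -0.   ,  1.354, -0.206]), 'dq': array([ 0.001, -0.002, -0.003,  0.001, -0.001,  0.001]), 'joint_efforts': array([-0.0000e+00, -4.4526e+01, -3.5169e+01, -0.0000e+00,  6.0000e-03,
        0.0000e+00]), 'eef_pos': array([0.206, 0.536, 0.231]), 'eef_rot': array([-0.   ,  0.182,  0.983, -0.001]), 'wrist_force': array([-0.992, -0.089, -0.359]), 'torque': array([ 0.003, -0.034, -0.038]), 'grasp_force': np.float64(0.0), 'opening': np.float64(0.998)}
```

View pics/t0b.png

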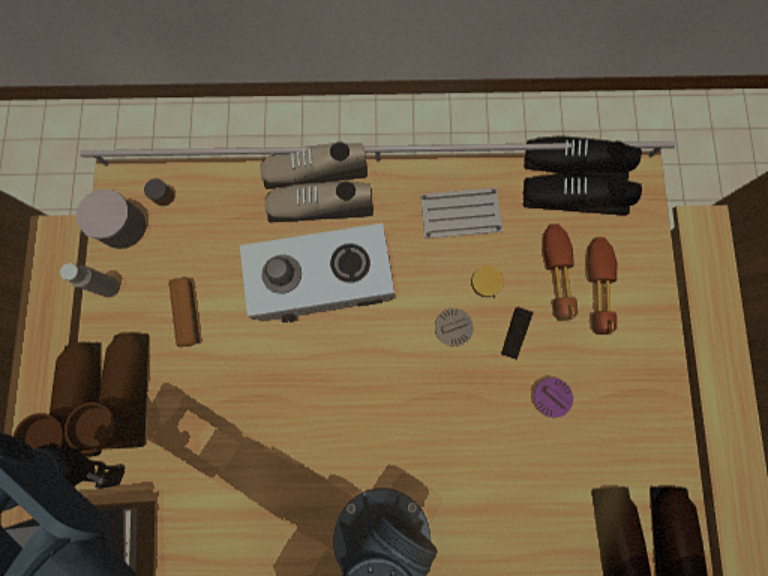

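View pics/s0b.png

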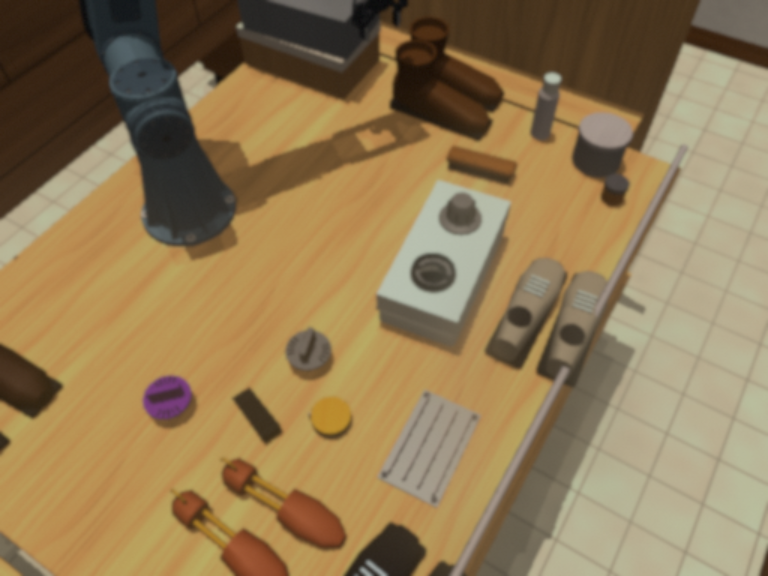

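The top view shows the grey cartridge at about (454,327) and the open port at about (350,263). In the scene view they are at (310,353) and (433,272). All of these are in 1.5x pixels. I'll enlarge them next.

Run:
```python
from h import *
def crop(f,u,v,h=25,s=8):
    im=cv2.imread(f'pics/{f}.png')[v-h:v+h,u-h*4//3:u+h*4//3]
    print(f,'x0',u-h*4//3,'y0',v-h); return cv2.resize(im,(396,300),interpolation=cv2.INTER_CUBIC)
A=crop('t0',303,218);B=crop('s0',206,235);C=crop('t0',233,175);D=crop('s0',289,181)
cv2.imwrite('pics/c1.png',np.vstack([np.hstack([A,B]),np.hstack([C,D])]))
print(tri(('t0',454/1.5,325/1.5),('s0',309/1.5,345/1.5)), tri(('t0',350/1.5,263/1.5),('s0',433/1.5,272/1.5)))
```

```text
t0 x0 270 y0 193
s0 x0 173 y0 210
t0 x0 200 y0 150
s0 x0 256 y0 156
(array([ 0.48421691, -0.17751504,  0.05263278]), [np.float64(0.002013975496807569), np.float64(0.002013975496807509)]) (array([0.62425769, 0.06527033, 0.11472588]), [np.float64(0.0018176533317553157), np.float64(0.0018176533317552641)])
```

View pics/c1.png

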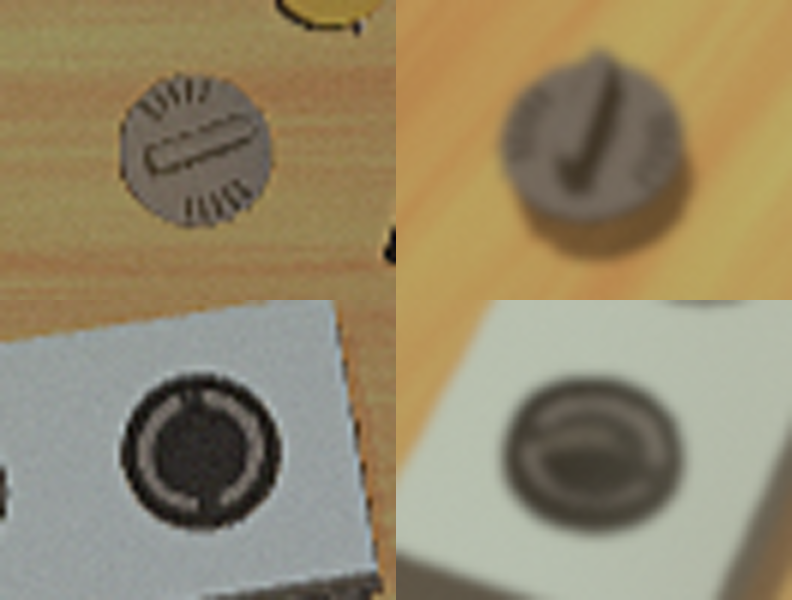

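The enlarged crops show the flange centre at top-view pixel (302.7,218.2), with the bar running at about 106° world yaw (mod 180). The port centre is at (233.5,175.3) and the dryer yaw is about +9.5°. I'll move above the cartridge and turn the tool to match the bar.

Emit:
{"method": "move_arm", "body": {"plan": [4.5,-11.5,0,0,0,-0.75,4.5,-11.5,0,0,0,-0.75,4.5,-11.5,0,0,0,-0.75,4.5,-11.5,0,0,0,-0.75,4.5,-11.5,0,0,0,-0.75,4.5,-11.5,0,0,0,-0.75,4.5,-11.5,0,0,0,-0.75,4.5,-11.5,0,0,0,-0.75,4.5,-11.5,0,0,0,-0.75,4.5,-11.5,0,0,0,-0.75]}}

```text
time_s: 1.4
eef_pos: [0.4316, -0.0406, 0.2314]
eef_rot: [0.0, 0.53, 0.848, 0.0]
wrist_force: [0.7, -0.2, -0.2]
opening: 1.003
grasp_force: 0.0
```

Run:
```python
from h import *
o=ctrl.get_obs();print({k:np.round(v,3) for k,v in o.items()})
print(tri(('t0',302.7,218.2),('s0',173+590/6-66,210+130/6)),atz('t0',302.7,218.2,.038),atz('t0',270+201/6,193+145/6,.072))
p=lambda u,v:(200+u/6,150+(v-300)/6)
print(tri(('t0',)+p(201,452),('s0',256+(592-396)/6,156+(455-300)/6)),atz('t0',*p(201,452),.118))
d=lambda a,b:np.degrees(np.arctan2((b-a)[1],(b-a)[0]))
print('yaw dryer edge',d(atz('t0',*p(250,302),.111),atz('t0',*p(0,344),.111))-90,'front',d(atz('t0',*p(378,570),.111),atz('t0',*p(207,600),.111))-90)
print('bar',d(atz('t0',270+148/6,193+160/6,.072),atz('t0',270+254/6,193+130/6,.072)))
```

```text
{'time_s': np.float64(1.4), 'q': array([-0.369, -0.152,  1.944,  0.   ,  1.349, -0.822]), 'dq': array([-0.824,  0.457, -0.384,  0.007, -0.072, -0.826]), 'joint_efforts': array([  2.961, -29.721, -32.84 ,  -0.278,   0.237,   0.976]), 'eef_pos': array([ 0.432, -0.041,  0.231]), 'eef_rot': array([0.   , 0.53 , 0.848, 0.   ]), 'wrist_force': array([ 0.724, -0.174, -0.168]), 'torque': array([ 0.05 , -0.005,  0.02 ]), 'grasp_force': np.float64(0.0), 'opening': np.float64(1.003)}
(array([ 0.48052213, -0.17846335,  0.04094236]), [np.float64(0.0024733491928698613), np.float64(0.0024733491928698257)]) [ 0.47915591 -0.18056297  0.038     ] [ 0.4784359  -0.17955009  0.072     ]
(array([0.62465378, 0.06480108, 0.11304518]), [np.float64(0.001786872698588855), np.float64(0.001786872698588741)]) [0.62203582 0.06317001 0.118     ]
yaw dryer edge 9.093034675207775 front 9.281128220025167
bar -75.03263805848118
```

Emit:
{"method": "move_arm", "body": {"plan": [0.98,-2.82,-0.8,0,0,-0.19,0.98,-2.82,-0.8,0,0,-0.19,0.98,-2.82,-0.8,0,0,-0.19,0.98,-2.82,-0.8,0,0,-0.19,0.98,-2.82,-0.8,0,0,-0.19]}}

```text
time_s: 2.02
eef_pos: [0.4798, -0.1784, 0.1911]
eef_rot: [-0.001, 0.608, 0.794, 0.0]
wrist_force: [0.4, 0.6, 0.5]
opening: 0.997
grasp_force: 0.0
```

Run:
```python
from h import *
c=snap('wrist','w1');print(c['origin'],c['fx'],c['cx'],c['cy'],Rm(c['attitude']).round(2))
o=ctrl.get_obs();print({k:np.round(v,4) for k,v in o.items() if k[:3] in('eef','tim')})
cv2.imwrite('pics/w1b.png',cv2.resize(cv2.imread('pics/w1.png'),None,fx=1.5,fy=1.5,interpolation=cv2.INTER_CUBIC))
```

```text
[ 0.45794277 -0.10023783  0.33431874] 297.3186396354542 257.8405994793223 191.5401314458532 [[ 0.97  0.25  0.08]
 [ 0.26 -0.91 -0.31]
 [-0.    0.32 -0.95]]
{'time_s': np.float64(2.075), 'eef_pos': array([ 0.48  , -0.1782,  0.1914]), 'eef_rot': array([-2.000e-04,  6.075e-01,  7.943e-01,  1.000e-04])}
```

View pics/w1b.png

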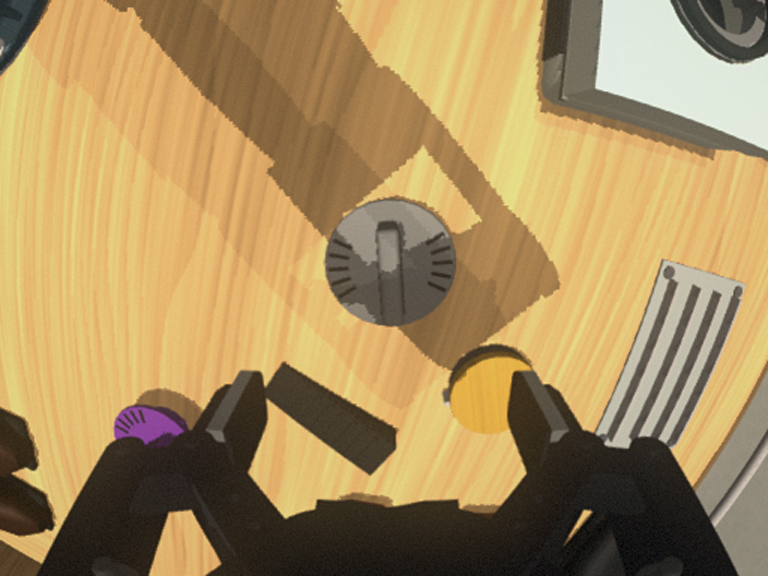

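The wrist view shows the flange centre at (391,262) in 1.5x pixels, with the bar almost vertical in the image. The pads are lined up across the bar.

Run:
```python
from h import *
w=lambda u,v,z:atz('w1',u/1.5,v/1.5,z)
print(w(391,262,.038)); a=w(388,238,.072);b=w(394,318,.072);print(a,b,(a+b)/2,np.degrees(np.arctan2(*(a-b)[1::-1])),np.linalg.norm(a-b))
print('two-view flange',tri(('w1',391/1.5,262/1.5),('t0',302.7,218.2)))
g=cv2.imread('pics/w1.png')[150:220,215:308]
cv2.imwrite('pics/w1c.png',cv2.resize(g,(744,560),interpolation=cv2.INTER_CUBIC))
```

```text
[ 0.48191351 -0.17856831  0.038     ]
[ 0.47347217 -0.15559656  0.072     ] [ 0.49076323 -0.20469981  0.072     ] [ 0.4821177  -0.18014819  0.072     ] 109.39904360436213 0.05205871674730348
two-view flange (array([ 0.48240446, -0.18296627,  0.0200819 ]), [np.float64(0.0010037497798234016), np.float64(0.0010037497798232673)])
```

View pics/w1c.png

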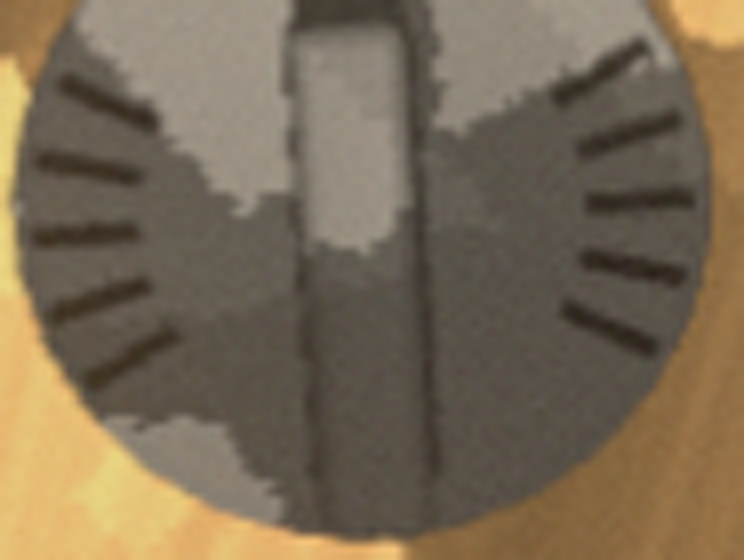

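The crop shows the bar's top face running from (354,30) to (376,535), and its middle ticks from (85,235) to (640,200).

Run:
```python
from h import *
w=lambda u,v,z:atz('w1',215+u/8,150+v/8,z)
D=lambda a,b:np.degrees(np.arctan2(*(a-b)[1::-1]))
a=w(354,30,.072);b=w(376,535,.072);print((a+b)/2,D(a,b),np.linalg.norm(a-b))
a=w(85,235,.038);b=w(640,200,.038);print((a+b)/2,D(b,a)); print('2view',tri(('w1',215+365/8,150+282/8),('t0',270+201/6,193+145/6)))
o=ctrl.get_obs();print(np.degrees(np.arctan2(*(Rm(o['eef_rot'])[:2,1])[::-1])))
```

```text
[ 0.48214655 -0.18042737  0.072     ] 107.68513479060789 0.061590813940188595
[ 0.48220942 -0.18122735  0.038     ] 18.923762675231345
2view (array([ 0.48069237, -0.18052291,  0.06687704]), [np.float64(0.0016113331695914712), np.float64(0.0016113331695914344)])
15.176413186946611
```

Emit:
{"method": "move_arm", "body": {"plan": [0.04,-0.03,-1.2,0,0,0.05,0.04,-0.03,-2.2,0,0,0.05,0.04,-0.03,-2.8,0,0,0.05,0.04,-0.03,-2.94,0,0,0.05,0.04,-0.03,-2.94,0,0,0.05]}}

```text
time_s: 2.7
eef_pos: [0.4827, -0.1803, 0.0452]
eef_rot: [0.0, 0.587, 0.809, 0.0]
wrist_force: [1.0, -1.2, 0.4]
opening: 0.999
grasp_force: 0.0
```

Emit:
{"method": "move_arm", "body": {"plan": [0,0,0,0,0,0,0,0,0,0,0,0,0,0,0,0,0,0,0,0,0,0,0,0,0,0,0,0,0,0,0,0,0,0,0,0,0,0,0,0,0,0,0,0,0,0,0,0], "grip": 5}}

```text
time_s: 3.7
eef_pos: [0.4826, -0.181, 0.0447]
eef_rot: [0.0, 0.588, 0.809, 0.0]
wrist_force: [-1.1, -0.9, 5.1]
opening: 0.15
grasp_force: 59.9
```

Emit:
{"method": "move_arm", "body": {"plan": [0,0,0.5,0,0,0,0,0,1.2,0,0,0,0.1,0.1,2.2,0,0,0.15,0.8,0.6,3.1,0,0,0.33,1.5,1.2,3.2,0,0,0.51,2.1,1.8,3.2,0,0,0.69,2.35,2.0,3.2,0,0,0.87,2.35,2.0,3.2,0,0,1.05,2.35,2.0,3.2,0,0,1.23,2.35,2.0,3.2,0,0,1.41]}}

```text
time_s: 4.95
eef_pos: [0.5987, -0.0802, 0.2025]
eef_rot: [-0.002, -0.08, 0.997, 0.001]
wrist_force: [-0.3, 0.4, -4.2]
opening: 0.149
grasp_force: 59.6
```

Emit:
{"method": "move_arm", "body": {"plan": [0,0,0,0,0,0,0,0,0,0,0,0,0,0,0,0,0,0]}}

```text
time_s: 5.32
eef_pos: [0.5995, -0.0807, 0.204]
eef_rot: [-0.0, -0.076, 0.997, 0.0]
wrist_force: [-0.1, 0.3, -2.9]
opening: 0.157
grasp_force: 59.6
```

Run:
```python
from h import *
c=snap('wrist','w2');snap('top','t2')
o=ctrl.get_obs();print({k:np.round(v,4) for k,v in o.items() if k[:3] in('eef','tim','wri','q')})
print(np.degrees(np.arctan2(*(Rm(o['eef_rot'])[:2,1])[::-1])))
cv2.imwrite('pics/w2b.png',cv2.resize(cv2.imread('pics/w2.png'),None,fx=1.5,fy=1.5,interpolation=cv2.INTER_CUBIC))
```

```text
{'time_s': np.float64(5.425), 'q': array([-0.3298,  0.2708,  1.555 , -0.    ,  1.3159, -2.0526]), 'eef_pos': array([ 0.5996, -0.0807,  0.2042]), 'eef_rot': array([-1.000e-04, -7.590e-02,  9.971e-01,  0.000e+00]), 'wrist_force': array([ 0.1347,  0.6825, -3.104 ])}
98.71013823476028
```

View pics/w2b.png

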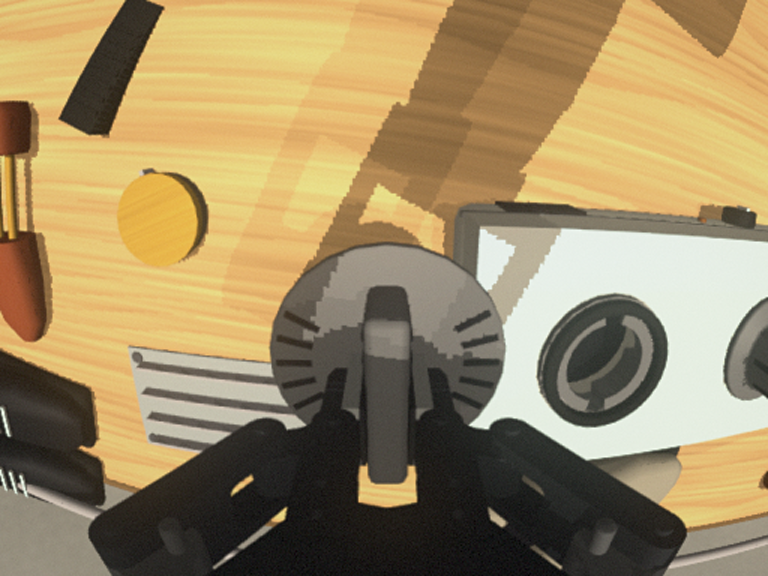

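The wrist view shows the cartridge held upright, with its flange spanning (272–505, from 243). The port is visible around (603,360) in 1.5x pixels, so I'll crop it.

Run:
```python
from h import *
g=cv2.imread('pics/w2.png')[190:290,350:455]
cv2.imwrite('pics/w2c.png',cv2.resize(g,(630,600),interpolation=cv2.INTER_CUBIC))
```

```text
(no output)
```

View pics/w2c.png

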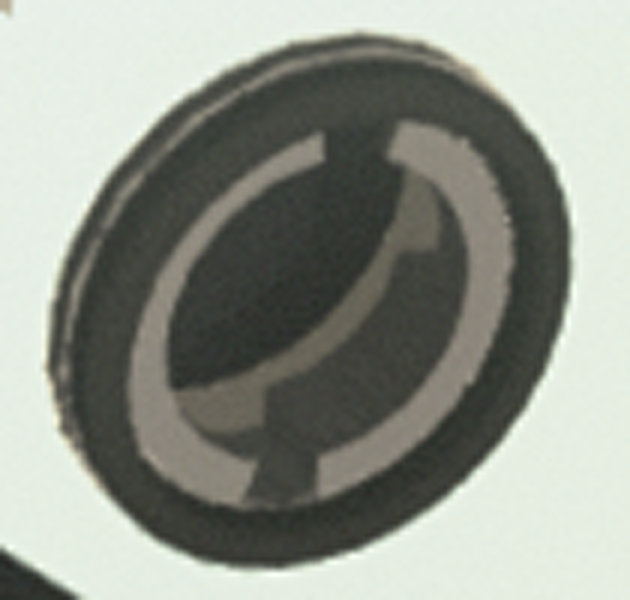

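The crop shows the bore edge with notch gaps centred at about (356,150) and (287,470).

Run:
```python
from h import *
from scipy.optimize import least_squares
W=lambda u,v,z:atz('w2',350+u/6,190+v/6,z)
pts=[(165,350),(180,290),(215,235),(265,190),(325,162),(388,158),(462,230),(467,285),(450,340),(415,390),(370,430),(318,460),(172,395),(190,430),(215,450),(255,465)]
out=[(571,250),(545,160),(480,85),(560,320),(515,410),(440,490),(350,550),(270,567),(190,550),(120,500)]
for P,z in((pts,.116),(out,.116),(out,.124)):
    X=np.array([W(*p,z)[:2] for p in P])
    s=least_squares(lambda c:np.hypot(*(X-c[:2]).T)-c[2],[.62,.06,.03],loss='soft_l1',f_scale=.001)
    print(z,s.x,(s.fun*1e3).round(1))
a=W(356,150,.116);b=W(287,470,.116);print((a+b)/2,np.degrees(np.arctan2(*(a-b)[1::-1])))
g=lambda u,v:atz('w2',u/1.5,v/1.5,.204-.0447+.038)  # flange in hand
F=[(272,350),(280,305),(310,268),(350,248),(389,243),(430,249),(468,270),(497,308),(505,345),(503,370)]
X=np.array([g(*p)[:2] for p in F]);s=least_squares(lambda c:np.hypot(*(X-c[:2]).T)-c[2],[.6,-.08,.046]);print('flange',s.x,(s.fun*1e3).round(1))
o=ctrl.get_obs()['eef_pos'];print(o)
tb=[(455/1.5)]
a=g(270,349+0);b=g(505,347);print(np.degrees(np.arctan2(*(b-a)[1::-1])))
m=json.load(open('pics/w2.json'));print(m['origin'])
print('2view port',tri(('w2',350+321/6,190+310/6),('t0',200+201/6,150+152/6)))
```

```text
0.116 [0.62528153 0.06398208 0.02790587] [ 0.  -0.2 -0.4 -0.3  0.1  0.7  0.2  0.2 -0.2 -0.8 -0.7  0.5 -0.1  0.2
  0.2  0.5]
0.116 [0.62770434 0.0686552  0.04576228] [ 0.4 -0.7  0.5  0.2 -0.5 -0.9  1.   0.9 -0.4 -0.4]
0.124 [0.62389306 0.06300204 0.0441789 ] [ 0.4 -0.7  0.5  0.2 -0.5 -0.9  1.   0.9 -0.4 -0.4]
[0.62519669 0.06418928 0.116     ] -171.0914292168831
flange [ 0.59591572 -0.08214469  0.04512746] [-0.3  0.3  0.3  0.  -0.3  0.  -0.  -0.1 -0.2  0.3]
[ 0.599641   -0.08073487  0.20419793]
99.21948161095519
[0.5174878015654946, -0.09464511135571525, 0.34713741900294237]
2view port (array([0.62300573, 0.06309037, 0.11662135]), [np.float64(0.000631592441511936), np.float64(0.0006315924415118307)])
```

Emit:
{"method": "move_arm", "body": {"plan": [0.1,0.5,0,0,0,0,0.3,1.5,0,0,0,0,0.53,2.5,0,0,0,0,0.53,2.88,0,0,0,0.005,0.53,2.88,-0.3,0,0,0.005,0.53,2.88,-0.6,0,0,0.005,0.53,2.88,-0.72,0,0,0.005,0.53,2.88,-0.72,0,0,0.005]}}

```text
time_s: 6.42
eef_pos: [0.6256, 0.0622, 0.1671]
eef_rot: [-0.001, -0.078, 0.997, 0.0]
wrist_force: [0.2, 0.4, -3.2]
opening: 0.155
grasp_force: 59.6
```

Run:
```python
from h import *
snap('wrist','w3');snap('scene','s3')
a=cv2.imread('pics/w3.png')[60:330,80:430];b=cv2.imread('pics/s3.png')[130:230,230:350]
o=ctrl.get_obs();print(o['eef_pos'],o['wrist_force'],o['torque'])
cv2.imwrite('pics/w3c.png',np.vstack([cv2.resize(a,(400,308)),cv2.resize(b,(400,290))]) if 0 else np.hstack([cv2.resize(a,(400,309)),cv2.resize(b,(371,309),interpolation=cv2.INTER_CUBIC)]))
```

```text
[0.62650045 0.06252316 0.16856437] [ 0.24694601 -0.37831958 -3.82837346] [ 0.00070626 -0.04078027 -0.0017924 ]
```

View pics/w3c.png

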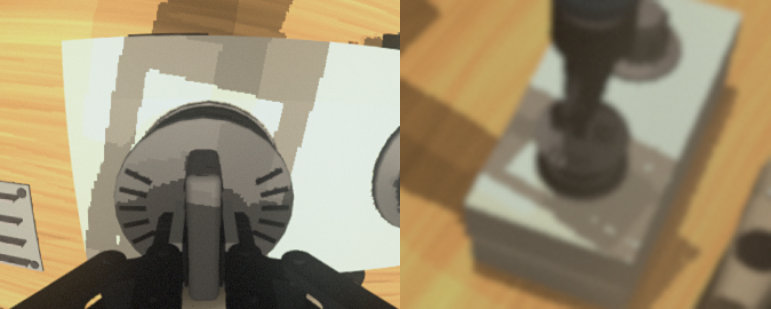

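The wrist crop shows the collar arc centred about 4 px to the right of the flange, so the port is about 2 mm further in +y. I'll correct for that and lower gently.

Emit:
{"method": "move_arm", "body": {"plan": [0,0.04,0,0,0,0,0,0.04,-0.05,0,0,0,0,0.04,-0.1,0,0,0,0,0.04,-0.15,0,0,0,0,0.04,-0.2,0,0,0,0,0.04,-0.2,0,0,0]}}

```text
time_s: 7.28
eef_pos: [0.626, 0.0653, 0.1579]
eef_rot: [-0.0, -0.079, 0.997, 0.0]
wrist_force: [-0.4, -0.5, -2.5]
opening: 0.149
grasp_force: 59.7
```

Emit:
{"method": "move_arm", "body": {"plan": [0,0,-0.03,0,0,0,0,0,-0.06,0,0,0,0,0,-0.09,0,0,0,0,0,-0.12,0,0,0,0,0,-0.12,0,0,0]}}

```text
time_s: 7.9
eef_pos: [0.6261, 0.0653, 0.1521]
eef_rot: [-0.0, -0.079, 0.997, 0.0]
wrist_force: [-0.3, -0.6, -3.6]
opening: 0.147
grasp_force: 59.7
```

Emit:
{"method": "move_arm", "body": {"plan": [0,0,-0.02,0,0,0,0,0,-0.04,0,0,0,0,0,-0.06,0,0,0,0,0,-0.08,0,0,0]}}

```text
time_s: 8.4
eef_pos: [0.6262, 0.0653, 0.1482]
eef_rot: [-0.0, -0.079, 0.997, -0.0]
wrist_force: [0.7, 0.6, -2.8]
opening: 0.152
grasp_force: 59.7
```

Emit:
{"method": "move_arm", "body": {"plan": [0,0,-0.02,0,0,0,0,0,-0.04,0,0,0,0,0,-0.06,0,0,0,0,0,-0.08,0,0,0]}}

```text
time_s: 8.9
eef_pos: [0.6262, 0.0653, 0.1442]
eef_rot: [0.0, -0.079, 0.997, -0.0]
wrist_force: [-0.3, 0.6, -3.4]
opening: 0.154
grasp_force: 59.7
```

Emit:
{"method": "move_arm", "body": {"plan": [0,0,-0.015,0,0,0,0,0,-0.03,0,0,0,0,0,-0.045,0,0,0,0,0,-0.06,0,0,0]}}

```text
time_s: 9.4
eef_pos: [0.6262, 0.0653, 0.1412]
eef_rot: [-0.0, -0.079, 0.997, 0.0]
wrist_force: [-0.1, 0.8, -4.2]
opening: 0.15
grasp_force: 59.7
```

Emit:
{"method": "move_arm", "body": {"plan": [0,0,-0.015,0,0,0,0,0,-0.03,0,0,0,0,0,-0.045,0,0,0]}}

```text
time_s: 9.78
eef_pos: [0.6262, 0.0653, 0.139]
eef_rot: [0.0, -0.079, 0.997, -0.0]
wrist_force: [-0.0, -0.3, -3.2]
opening: 0.148
grasp_force: 59.7
```

Emit:
{"method": "move_arm", "body": {"plan": [0,0,-0.01,0,0,0,0,0,-0.02,0,0,0]}}

```text
time_s: 10.02
eef_pos: [0.6262, 0.0653, 0.138]
eef_rot: [0.0, -0.079, 0.997, 0.0]
wrist_force: [-0.4, -0.3, -2.5]
opening: 0.152
grasp_force: 59.7
```

Emit:
{"method": "move_arm", "body": {"plan": [0,0,-0.01,0,0,0,0,0,-0.02,0,0,0]}}

```text
time_s: 10.28
eef_pos: [0.6265, 0.0653, 0.1375]
eef_rot: [0.0, -0.079, 0.997, -0.0]
wrist_force: [-0.5, 0.6, 0.9]
opening: 0.153
grasp_force: 60.3
```

Emit:
{"method": "move_arm", "body": {"plan": [0,0,-0.01,0,0,0,0,0,-0.02,0,0,0]}}

```text
time_s: 10.52
eef_pos: [0.6267, 0.0652, 0.1372]
eef_rot: [0.001, -0.079, 0.997, -0.0]
wrist_force: [-3.1, 0.1, 7.7]
opening: 0.152
grasp_force: 61.2
```

Emit:
{"method": "move_arm", "body": {"plan": [0,0,-0.01,0,0,0,0,0,-0.01,0,0,0]}}

```text
time_s: 10.78
eef_pos: [0.6269, 0.0652, 0.1371]
eef_rot: [0.001, -0.079, 0.997, -0.0]
wrist_force: [-3.1, 0.4, 7.7]
opening: 0.148
grasp_force: 61.2
```

Emit:
{"method": "move_arm", "body": {"plan": [0,0,0.026,0,0,0,0,0,0.026,0,0,0,0,0,0.026,0,0,0]}}

```text
time_s: 11.15
eef_pos: [0.6268, 0.0652, 0.1374]
eef_rot: [0.001, -0.079, 0.997, -0.0]
wrist_force: [-0.2, -0.1, 3.9]
opening: 0.151
grasp_force: 60.8
```

Emit:
{"method": "move_arm", "body": {"plan": [0,0,0,0,0,-0.05,0,0,0,0,0,-0.1,0,0,0,0,0,-0.15,0,0,0,0,0,-0.2,0,0,0,0,0,-0.2]}}

```text
time_s: 11.78
eef_pos: [0.6267, 0.0652, 0.1373]
eef_rot: [0.001, 0.021, 1.0, -0.0]
wrist_force: [0.1, -0.3, 5.0]
opening: 0.151
grasp_force: 60.8
```

```bash
cat > st.py <<'E'
from h import *
o=ctrl.get_obs();print(o['time_s'].round(2),o['eef_pos'].round(5),'yawy',np.degrees(np.arctan2(*(Rm(o['eef_rot'])[:2,1])[::-1])).round(2),'F',o['wrist_force'].round(2),'T',o['torque'].round(3),'q',o['q'].round(3))
E
python3 st.py
```

```text
Traceback (most recent call last):
  File "st.py", line 2, in <module>
    o=ctrl.get_obs();print(o['time_s'].round(2),o['eef_pos'].round(5),'yawy',np.degrees(np.arctan2(*(Rm(o['eef_rot'])[:2,1])[::-1])).round(2),'F',o['wrist_force'].round(2),'T',o['torque'].round(3),'q',o['q'].round(3))
                           ^^^^^^^^^^^^^^^^^
AttributeError: 'float' object has no attribute 'round'
```

Emit:
{"method": "move_arm", "body": {"plan": [0,0,0.016,0,0,0,0,0,0.016,0,0,-0.04,0,0,0.016,0,0,-0.04]}}

```text
time_s: 12.15
eef_pos: [0.6261, 0.0653, 0.1375]
eef_rot: [-0.0, 0.04, 0.999, 0.0]
wrist_force: [-0.4, 0.2, 2.4]
opening: 0.152
grasp_force: 60.6
```

Emit:
{"method": "move_arm", "body": {"plan": [0,0,0,0,0,-0.025,0,0,0,0,0,-0.05,0,0,0,0,0,-0.05]}}

```text
time_s: 12.52
eef_pos: [0.6261, 0.0653, 0.1375]
eef_rot: [-0.0, 0.066, 0.998, 0.0]
wrist_force: [0.0, -0.2, 1.9]
opening: 0.155
grasp_force: 60.5
```

Emit:
{"method": "move_arm", "body": {"plan": [0,0,0,0,0,-0.025,0,0,0,0,0,-0.05,0,0,0,0,0,-0.05]}}

```text
time_s: 12.9
eef_pos: [0.6261, 0.0653, 0.1375]
eef_rot: [-0.0, 0.091, 0.996, 0.0]
wrist_force: [0.1, -0.2, 1.2]
opening: 0.155
grasp_force: 60.4
```

```bash
sed -i "s/o=ctrl.get_obs()/o={k:np.array(v) for k,v in ctrl.get_obs().items()}/" st.py; python3 st.py
```

```text
12.9 [0.62612 0.06526 0.13753] yawy 79.55 F [ 0.11 -0.18  1.24] T [-0.039  0.061 -0.024] q [-0.084  0.392  1.54   0.     1.21  -1.473]
```

Emit:
{"method": "move_arm", "body": {"plan": [0,0,0,0,0,-0.025,0,0,0,0,0,-0.05,0,0,0,0,0,-0.05]}}

```text
time_s: 13.28
eef_pos: [0.6261, 0.0653, 0.1376]
eef_rot: [-0.0, 0.116, 0.993, 0.0]
wrist_force: [-0.0, -0.4, 1.1]
opening: 0.154
grasp_force: 60.3
```

Emit:
{"method": "move_arm", "body": {"plan": [0,0,0,0,0,-0.025,0,0,0,0,0,-0.05,0,0,0,0,0,-0.05]}}

```text
time_s: 13.65
eef_pos: [0.6261, 0.0653, 0.1376]
eef_rot: [-0.0, 0.141, 0.99, -0.0]
wrist_force: [0.2, 0.1, 0.8]
opening: 0.149
grasp_force: 60.3
```

```bash
python3 st.py
```

```text
13.65 [0.62615 0.06529 0.13759] yawy 73.83 F [0.16 0.08 0.78] T [-0.067 -0.016 -0.024] q [-0.084  0.392  1.54   0.     1.21  -1.373]
```

Emit:
{"method": "move_arm", "body": {"plan": [0,0,0,0,0,-0.025,0,0,0,0,0,-0.05,0,0,0,0,0,-0.05]}}

```text
time_s: 14.02
eef_pos: [0.6261, 0.0653, 0.1376]
eef_rot: [-0.0, 0.165, 0.986, 0.0]
wrist_force: [-1.0, 1.0, -0.6]
opening: 0.151
grasp_force: 60.3
```

Emit:
{"method": "move_arm", "body": {"plan": [0,0,0,0,0,-0.025,0,0,0,0,0,-0.05,0,0,0,0,0,-0.05]}}

```text
time_s: 14.4
eef_pos: [0.6261, 0.0651, 0.1375]
eef_rot: [-0.0, 0.19, 0.982, -0.0]
wrist_force: [-0.0, -1.3, 0.3]
opening: 0.155
grasp_force: 60.2
```

```bash
python3 st.py
```

```text
14.4 [0.6261  0.06515 0.13753] yawy 68.09 F [-0.01 -1.31  0.29] T [-0.114  0.017 -0.062] q [-0.084  0.392  1.54  -0.     1.21  -1.273]
```

Emit:
{"method": "move_arm", "body": {"plan": [0,0,0,0,0,-0.025,0,0,0,0,0,-0.05,0,0,0,0,0,-0.05]}}

```text
time_s: 14.78
eef_pos: [0.626, 0.0651, 0.1374]
eef_rot: [-0.0, 0.214, 0.977, -0.0]
wrist_force: [-0.1, -2.6, -1.4]
opening: 0.151
grasp_force: 60.0
```

```bash
python3 st.py
```

```text
14.78 [0.62597 0.06507 0.13741] yawy 65.23 F [-0.13 -2.61 -1.37] T [-0.338  0.126  0.019] q [-0.085  0.392  1.54  -0.     1.21  -1.223]
```

Emit:
{"method": "move_arm", "body": {"plan": [0,-0.008,-0.004,0,0,-0.02,0,-0.01,-0.008,0,0,-0.04,0,-0.01,-0.008,0,0,-0.06,0,-0.01,-0.008,0,0,-0.06]}}

```text
time_s: 15.28
eef_pos: [0.6261, 0.0647, 0.1371]
eef_rot: [-0.0, 0.244, 0.97, -0.0]
wrist_force: [-1.7, -1.5, 0.3]
opening: 0.15
grasp_force: 60.1
```

```bash
python3 st.py
```

```text
15.28 [0.6261  0.06472 0.13713] yawy 61.79 F [-1.75 -1.49  0.31] T [-0.403  0.283  0.106] q [-0.085  0.392  1.541 -0.     1.209 -1.164]
```

Emit:
{"method": "move_arm", "body": {"plan": [-0.004,-0.006,-0.003,0,0,-0.03,-0.004,-0.006,-0.005,0,0,-0.06,-0.004,-0.006,-0.005,0,0,-0.06]}}

```text
time_s: 15.65
eef_pos: [0.6262, 0.0647, 0.137]
eef_rot: [0.0, 0.273, 0.962, 0.0]
wrist_force: [0.0, -0.6, -2.0]
opening: 0.153
grasp_force: 59.9
```

```bash
python3 st.py
```

```text
15.65 [0.6262  0.06472 0.137  ] yawy 58.34 F [ 0.02 -0.62 -1.97] T [-0.061 -0.068  0.005] q [-0.085  0.392  1.541  0.     1.208 -1.104]
```

Emit:
{"method": "move_arm", "body": {"plan": [0,-0.002,-0.003,0,0,-0.02,0,-0.002,-0.005,0,0,-0.035,0,-0.002,-0.005,0,0,-0.035]}}

```text
time_s: 16.02
eef_pos: [0.626, 0.0643, 0.1369]
eef_rot: [0.0, 0.289, 0.957, -0.0]
wrist_force: [-1.0, -1.4, 1.3]
opening: 0.149
grasp_force: 60.3
```

```bash
python3 st.py
```

```text
16.02 [0.62599 0.0643  0.13686] yawy 56.37 F [-0.96 -1.37  1.31] T [-0.276  0.212  0.203] q [-0.086  0.392  1.541 -0.     1.208 -1.07 ]
```

Emit:
{"method": "move_arm", "body": {"plan": [0,0,0,0,0,0,0,0,0,0,0,0,0,0,0,0,0,0,0,0,0,0,0,0,0,0,0,0,0,0], "grip": 45}}

```text
time_s: 16.65
eef_pos: [0.626, 0.0644, 0.1367]
eef_rot: [0.0, 0.289, 0.957, 0.0]
wrist_force: [-0.1, -0.6, -0.2]
opening: 0.532
grasp_force: 0.0
```

```bash
python3 st.py
```

```text
16.65 [0.62603 0.06439 0.13674] yawy 56.38 F [-0.09 -0.58 -0.2 ] T [-0.027  0.007 -0.027] q [-0.086  0.392  1.541  0.     1.208 -1.07 ]
```

Emit:
{"method": "move_arm", "body": {"plan": [0,0,0.3,0,0,0,0,0,1,0,0,0,0,0,1.8,0,0,0,0,0,2.2,0,0,0,0,0,2.2,0,0,0]}}

```text
time_s: 17.27
eef_pos: [0.627, 0.0643, 0.2489]
eef_rot: [0.002, 0.289, 0.957, 0.0]
wrist_force: [0.1, -0.4, -0.7]
opening: 0.529
grasp_force: 0.0
```

```bash
python3 - <<'E'
from h import *
snap('wrist','w4'); g=cv2.imread('pics/w4.png')[110:260,160:360]
cv2.imwrite('pics/w4c.png',cv2.resize(g,(800,600),interpolation=cv2.INTER_CUBIC))
E
python3 st.py
```

```text
17.32 [0.62601 0.06436 0.24681] yawy 56.38 F [-0.03  0.08 -0.68] T [-0.012  0.015 -0.012] q [-0.086  0.287  1.447 -0.     1.407 -1.07 ]
```

View pics/w4c.png

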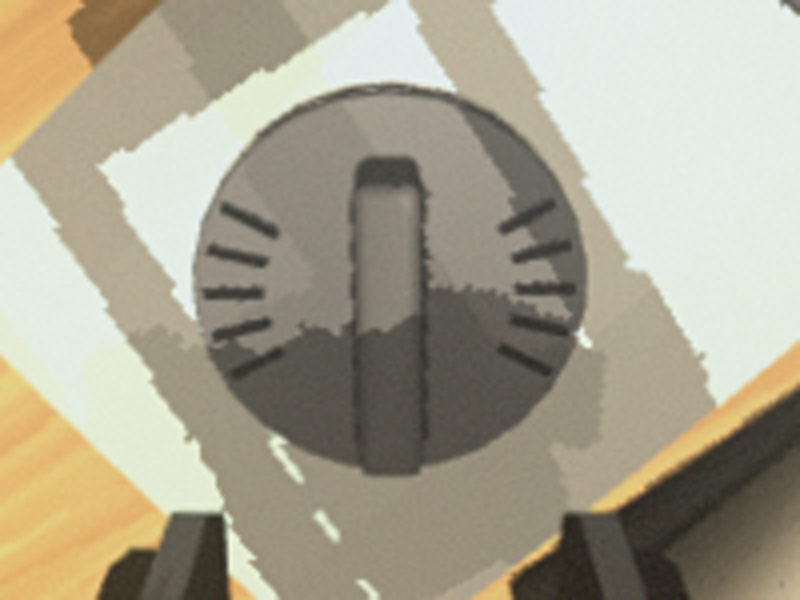

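The picture shows the cartridge level in the port. The bar is centred at about (390,280) and still in line with the gripper, so it kept its turn of about 42° after release. That is roughly 12–14° past the bite. The tool is clear, so I'm handing in.

```bash
python3 -c "
from bench import ctrl
print(ctrl.hand_in())"
```

```text
the job is handed in; nothing more can be done
None
```

The cartridge is standing in the open port, twisted about 42° clockwise (roughly 12–14° past the first bite), and let go; I estimate 14–17 N on the seal, and the job is handed in, though the hand-in returned no verdict.

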